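Fit the stop sleeve and hold the belt tensioner wound to it

ROBOT

A 6-joint arm with a two-finger parallel gripper is mounted at the origin on a cart in front of the work surface, level with it; the furniture and walls round the work are solid. World frame = base frame: x ahead of the robot, y to its left, z up, the work surface at z = 0. Lengths are in m, angles in rad, forces in N, time in s.
With the tool pointing down it reaches from about 0.375 to 0.9 m from the base axis. Payload 3.1 kg.
Tool frame: the origin (TCP) lies where the fingers leave the gripper's body, on its centre line; the fingertips stand 73 mm ahead of it and the grasp point (between the pads) lies 54 mm ahead of it; z points along the fingers, y is the line along which they close (so a half turn about z gives the same grasp; the last joint's range is limited). The gripper opens to 85 mm and grips with 20 to 120 N. Pads are 22 mm wide; open, the fingers measure 114 mm over their backs; the gripper's body (76 mm by 85 mm) begins 54 mm behind the grasp point. The pads swing forward as they close: fully open they stand 13 mm farther back than shut.
Start: joints at [1.159, 0.527, 1.433, -0, 1.181, -0.178], TCP at [0.144, 0.608, 0.304] pointing down, gripper open.
Joint ranges: [-3.08, 3.08], [-0.75, 2.2], [0.22, 2.44], [-1.43, 4.57], [0, 2.65], [-2.85, 2.85]. Speed limits (rad/s): [2.79, 2.79, 3.14, 3.14, 3.14, 3.14].

INTERFACE

Orientations are given as a unit quaternion [x, y, z, w].
In Python, from station import manip gives the robot as it stands.
- The arm moves only by the tool step_arm, never from a script. Its argument "moves" is one flat list of numbers, 5 for each row, row after row: the opening, from 0 (shut) to 1 (fully open), then the shift along the world's x, y, z scaled (see below), then the turn about the world's z scaled (see below). In form: [fingers, x, y, z, yaw, fingers, x, y, z, yaw, ...]. A call has 1 to 12 rows; each row is the pose to reach, as a shift and turn from the pose commanded when the call began, turning the shorter way round; what a row does not reach only later rows make up. The controller multiplies each number of a shift by 200 mm and each number of a turn by pi rad. A row lasts 1/8 s, in which the tool goes at most 62.5 mm and 10.7 degrees, less where a joint would pass 70% of its speed; a pose out of reach is approached as far as the arm can. A call with a number of a shift or a turn outside -1 to 1 is refused whole. A call with a gripper value outside its range is refused whole. The fingers move at their own pace and stop on an object; "grip_force" is the grip in N (left out, the last holds). Time passes only in rows, so rows that repeat a pose let the fingers close. It gives the time, the measured TCP pose, the force, the opening and the grip force at its end, in the units of the state.
- manip.sense(): the state, without advancing time (a new reading comes with each control period).
- manip.snapshot(name): name is "scene" or "top" or "wrist"; returns a dict with "color" (480x640x3 uint8, blue, green, red), "z_map" (480x640 float32, m along the optical axis (not along the pixel's ray), 0 where there is no reading), "fovy" (degrees; the focal length in pixels is half the picture's height over the tangent of half this angle, whatever the lens; pixels are square), "cx", "cy" (the principal point, pixels), "R" (3x3) and "t" (3): a world point X has camera coordinates R X + t; the wrist camera has in their place "mount" (4x4, takes a point from camera to tool coordinates, whose origin is the TCP and whose axes are the flange's). Camera axes: x right, y down, z forward; pixel columns grow to the right and rows downward; lengths in m; the calibration is good to about 2 mm. A picture is of the moment at which its call begins: read the wrist's pose just before it.
- manip.sign_off(): hands the job in; it is judged then, once.
The state is a dict: "t": time; "q": joint angles; "qd": joint speeds; "tau": joint torques, N m; "tcp_pos": TCP position; "tool_rot": TCP orientation; "force": force on the tool from outside, world axes, zero at the start; "ft_torque": the same for the moment, N m; "finger_gap": opening from 0.0 (shut) to 1.0 (fully open); "gripper_force": force on a finger pad.
Only numpy, scipy, OpenCV 4.12 (cv2) and the standard library are available. Lean on these libraries where they do the work, as an engineer would, in place of code of your own. Each camera call takes 0.05 s, during which the arm holds its last target. There are 200 camera calls.

TASK

Of the three loose aluminium sleeves, slip the one whose bore fits the upright stop post of the belt-drive base with only slight play over that post, right down to its foot, and let go of it. Then take the spring-loaded tensioner arm by its black knob, wind it against its spring until it stops against the sleeve, and keep pressing it there: finish while holding the arm against the sleeve, without letting go. Leave the other two sleeves and the things standing around where they are.

Things in the scene. Friction and masses are not known exactly. Their poses are not given: they have to be found in the camera images.
- drive_base: grey belt-drive baseplate fixed to the bench, 220 (x) x 190 (y) x 12 mm thick. Origin: centre of its underside; z up. It stands at varying places and yaw. In its frame: stop post at (40, -17) mm, arm pivot at (20, 50) mm, a small driven pulley (28 mm diameter, 18 mm high over the plate) at (75, -60) mm.
- stop_post (a point): foot of the upright round steel stop post, on its axis at the plate's top face (12 mm over the bench). The post is 16 mm in diameter and rises 46 mm above this point, with a tapered top (last 5 mm); a flange 24 mm in diameter and 1.5 mm high is round its foot, and a seated sleeve rests on that flange. Axes as drive_base.
- pivot (a point): point on the tensioner arm's vertical pivot axis, at the plate's top face. The hub there is 30 mm in diameter (spring to 36 mm) and 38 mm high over the plate. Axes as drive_base.
- knob (a point): middle of the tensioner arm's black round upright knob, 18 mm in diameter and 30 mm high (15 mm above and below this point; 55 mm over the bench), 115 mm from the pivot axis. The knob turns with the arm. A black idler pulley 38 mm in diameter hangs under the arm below it. x points outward along the arm, z up. The arm is a straight bar 16 mm wide, 10 mm thick, underside 18 mm over the plate.
- swing_arm (a joint): arm angle about its vertical pivot, rad. 0: at rest, pointing from the pivot at -150 degrees in drive_base's x-y plane; grows as it is wound counter-clockwise seen from above, towards the post. A torsion spring pulls it back to 0: about 2 N at the knob at rest, 5 N at 1 rad; let go, it snaps back. Against the right sleeve on the post it stops at about 0.98; without a sleeve it runs on to 1.12.
- sleeve_a: loose plain aluminium ring standing upright on the bench, outer diameter 38 mm, height 34 mm, bore 12 mm through from top to bottom; too small for the post. Origin: centre of its underside, z up along the bore. Mass about 0.08 kg.
- sleeve_b: loose plain aluminium ring standing upright on the bench, outer diameter 38 mm, height 34 mm, bore 20 mm through from top to bottom; this one fits the post. Origin: centre of its underside, z up along the bore. Mass about 0.08 kg.
- sleeve_c: loose plain aluminium ring standing upright on the bench, outer diameter 38 mm, height 34 mm, bore 28 mm through from top to bottom; too loose on the post. Origin: centre of its underside, z up along the bore. Mass about 0.08 kg.
- weight: steel knobbed calibration weight, 26 mm diameter, 36 high; loose bystander. Origin: centre of its underside
- jar: white sample jar with white lid, 42 mm diameter, 52 high; loose bystander. Origin: centre of its underside
- timer: white lab timer, 62 x 66 x 18 mm; loose bystander. Origin: centre of its underside
- labels: roll of white labels, 60 mm diameter, 33 high; loose bystander. Origin: centre of its underside
Not all that is in view belongs to the job. Leave any blue or yellow look-alike of the sleeve_b alone.

How it is judged:
By the outcome, as a careful person would: the job done as asked, in the order asked, and still so for the second after the job is handed in, while the arm keeps its last pose, push and grip.
It also fails if it takes over 53 s, if anything falls off the work surface, if the arm or the gripper's body presses on something with over 40 N, if the wrist force passes 120 N, or if a joint passes its speed limit or range.

## Working session

There is one attempt and no reset: what is moved stays moved. The work goes in short steps, Python scripts to look and compute and a tool call to move; the robot and the scene stay as the last step left them, time stands still between calls to the robot, and variables do not carry over. Pictures are saved under pics/ and viewed, at most 10 in all, crops included, and the job is handed in when it is done.

Besides the shell and the picture viewer there is one more tool, called after "Request:" by a JSON object that holds its "op" and its "data", one argument or row to a line. step_arm: Moves the arm, as the interface text tells. Its arguments: {"type":"object","properties":{"moves":{"type":"array","items":{"type":"number"}},"grip_force":{"type":"number"}},"required":["moves"]}

```bash
mkdir -p pics
cat > h.py <<'E'
import numpy as np, cv2
from station import manip
def snap(n):
    s=manip.sense(); d=manip.snapshot(n); d['s']=s
    d['f']=240/np.tan(np.radians(d['fovy'])/2)
    if 'R' not in d:
        from scipy.spatial.transform import Rotation as Ro
        M=np.array(d['mount']); Rt=Ro.from_quat(s['tool_rot']).as_matrix()
        Rcw=Rt@M[:3,:3]; c=Rt@M[:3,3]+np.array(s['tcp_pos'])
    else:
        R=np.array(d['R']); Rcw=R.T; c=-R.T@np.array(d['t'])
    d['Rcw']=Rcw; d['c']=c
    return d
def ray(d,u,v,z):
    r=d['Rcw']@np.array([(u-d['cx'])/d['f'],(v-d['cy'])/d['f'],1.])
    return d['c']+r*(z-d['c'][2])/r[2]
def proj(d,X):
    p=d['Rcw'].T@(np.array(X)-d['c']); return p[:2]/p[2]*d['f']+[d['cx'],d['cy']]
def cloud(d):
    v,u=np.mgrid[:480,:640]; z=d['z_map']
    P=np.stack([(u-d['cx'])/d['f']*z,(v-d['cy'])/d['f']*z,z],-1)
    return P@d['Rcw'].T+d['c']
E
python3 - <<'E'
from h import *
for n in ['top','scene']:
    d=snap(n); cv2.imwrite(f'pics/{n}0.png',d['color']); print(n,d['c'],d['fovy'],d['cx'],d['cy'],d['Rcw'].round(2).tolist())
    np.savez(f'{n}0.npz',**{k:d[k] for k in['color','z_map','f','cx','cy','Rcw','c']})
print(manip.sense())
E
```

```text
top [ 0.41403847 -0.00746236  1.10992098] 54.84339719596625 321.9872627649823 242.83507818182858 [[-0.03, -0.99, 0.14], [-1.0, 0.02, -0.02], [0.02, -0.14, -0.99]]
scene [ 0.21156965 -0.52921892  0.87176952] 51.91128422584438 319.79725167511185 245.92851428052532 [[0.82, -0.47, 0.34], [-0.58, -0.65, 0.5], [-0.02, -0.6, -0.8]]
{'t': 0.1, 'q': array([ 1.15952750e+00,  5.28351451e-01,  1.43377404e+00, -4.44220665e-07,
        1.18141066e+00, -1.78529999e-01]), 'qd': array([-7.61996254e-06, -1.81665339e-03, -2.34025546e-03,  3.96253638e-04,
        2.78066278e-04,  7.65052635e-04]), 'tau': array([ 3.75316017e-05, -4.43306851e+01, -1.78586465e+01, -2.56927487e-04,
        3.86908257e-03, -2.34687150e-06]), 'tcp_pos': array([0.14393627, 0.60768024, 0.30304475]), 'tool_rot': array([ 1.16106811e-01,  9.93236258e-01, -9.29860954e-04, -2.82236501e-04]), 'force': array([ 0.64263768, -0.23871804,  0.1813102 ]), 'ft_torque': array([-0.02070479, -0.01822833, -0.0040005 ]), 'gripper_force': 0.0, 'finger_gap': 0.9974987137239272}
```

View pics/top0.png

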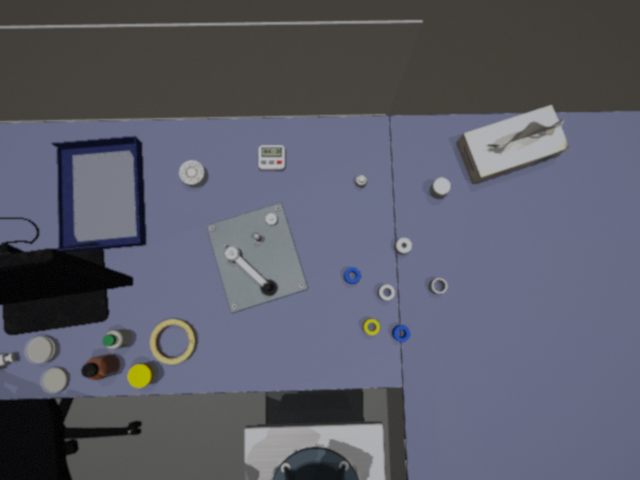

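View pics/scene0.png

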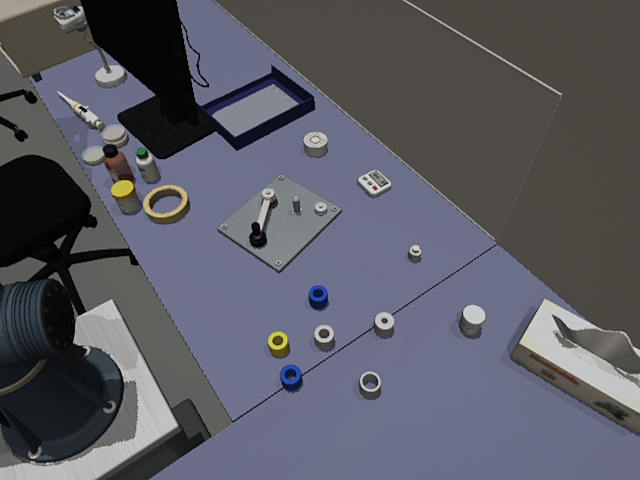

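Both views show the grey base at (257,258), with the post at (257,237), pivot at (232,254) and knob at (269,288) in the top view. The grey sleeves are at (404,245), small bore; (387,292), medium bore; and (439,286), thin wall.

Run:
```python
from h import *
d=dict(np.load('top0.npz')); P=cloud(d); g=cv2.cvtColor(d['color'],cv2.COLOR_BGR2HSV)
m=((g[...,1]<60)&(g[...,2]>110)).astype(np.uint8)
for n,(u,v) in dict(a=(404,245),b=(387,292),c=(439,286)).items():
    w=np.zeros_like(m); w[v-14:v+15,u-14:u+15]=1
    ys,xs=np.nonzero(m*w); zz=P[ys,xs,2]; k=zz>.028
    (cx,cy),r=cv2.minEnclosingCircle(np.stack([xs[k],ys[k]],1).astype(np.float32))
    p=ray(d,cx,cy,.034); S=1.0*d['f']/1.076
    print(n,(cx,cy),'dia',2*(r+.4)/S*1000,p.round(4),k.sum(),'cloud mean',P[ys[k],xs[k]].mean(0).round(4), 'bore area px-> dia', )
    dark=P[v-4:v+5,u-4:u+5,2]; print((dark*1000).round().astype(int)[::2,::2].tolist())
# post: high points on plate
for n,(u,v),z0,z1 in [('post',(257,237),.05,.07),('pivot',(232,254),.045,.07),('knob',(269,288),.062,.09),('pulley',(272,218),.025,.04)]:
    w=P[v-12:v+13,u-12:u+13].reshape(-1,3); k=(w[:,2]>z0)&(w[:,2]<z1); print(n,k.sum(),w[k].mean(0).round(4),w[k].min(0).round(3),w[k].max(0).round(3))
# plate
k=(P[...,2]>.008)&(P[...,2]<.016); mm=k.astype(np.uint8); w=np.zeros_like(mm); w[195:320,200:315]=1
mm=cv2.morphologyEx(mm*w,cv2.MORPH_OPEN,np.ones((3,3)))
c=max(cv2.findContours(mm,0,2)[0],key=cv2.contourArea); 
q=np.array([ray(d,*x[0],.012)[:2] for x in c],np.float32)
print(cv2.minAreaRect(q),cv2.boxPoints(cv2.minAreaRect(q)))
```

```text
a (408.1573486328125, 246.21572875976562) dia 61.278789136188074 [ 0.5553 -0.2337  0.034 ] 177 cloud mean [ 0.5571 -0.2188  0.0509] bore area px-> dia
[[34, 33, 32, 30, 36], [30, 15, 24, 33, 29], [31, -2, 14, 34, 32], [34, 35, 31, 34, 34], [35, 29, 34, 35, 32]]
b (388.0, 292.0) dia 48.38321656173686 [ 0.4493 -0.181   0.034 ] 146 cloud mean [ 0.4499 -0.175   0.0473] bore area px-> dia
[[33, 1, 17, 40, 37], [-1, -1, -2, 17, 35], [-3, -2, -1, 12, 33], [-3, 1, -3, 22, 36], [34, 34, 31, 34, 35]]
c (438.8571472167969, 285.5714416503906) dia 65.78030733027599 [ 0.4611 -0.3005  0.034 ] 89 cloud mean [ 0.4601 -0.2876  0.0814] bore area px-> dia
[[0, 2, -2, 13, 25], [-2, -2, -1, 4, 20], [-4, 1, -3, 3, 17], [-1, -3, -1, 5, 22], [32, -2, 0, 23, 28]]
post 34 [0.5856 0.1215 0.055 ] [0.58  0.115 0.051] [0.592 0.129 0.061]
pivot 62 [0.5483 0.1805 0.0471] [0.534 0.166 0.045] [0.562 0.194 0.053]
knob 50 [0.469  0.0984 0.0685] [0.462 0.091 0.063] [0.478 0.107 0.074]
pulley 49 [0.6322 0.0906 0.0265] [0.62  0.079 0.025] [0.644 0.103 0.03 ]
((0.5432301759719849, 0.12707921862602234), (0.21913518011569977, 0.1886400729417801), 16.081350326538086) [[0.41182318 0.18735802]
 [0.4640769  0.00609955]
 [0.6746372  0.06680042]
 [0.6223835  0.24805889]]
```

Request:
{"op": "step_arm", "data": {
  "moves": [0.7,0,-1,0,0,0.7,0,-1,0,0,0.7,0,-1,0,0,0.7,0,-1,0,0,0.7,0,-1,0,0]
}}

```text
t: 0.72
tcp_pos: [0.1445, 0.4081, 0.3042]
tool_rot: [0.117, 0.993, 0.001, 0.0]
force: [0.4, 1.3, -0.3]
finger_gap: 0.704
gripper_force: 0.0
```

Request:
{"op": "step_arm", "data": {
  "moves": [0.7,1,-1,0,0,0.7,1,-1,0,0,0.7,1,-1,0,0,0.7,1,-1,0,0,0.7,1,-1,0,0,0.7,1,-1,0,0,0.7,1,-1,0,0]
}}

```text
t: 1.6
tcp_pos: [0.3446, 0.209, 0.3038]
tool_rot: [0.116, 0.993, 0.0, -0.0]
force: [0.8, 0.4, 0.0]
finger_gap: 0.697
gripper_force: 0.0
```

Request:
{"op": "step_arm", "data": {
  "moves": [0.7,0.5,-1,-0.4,0,0.7,0.5,-1,-0.4,0,0.7,0.5,-1,-0.4,0,0.7,0.5,-1,-0.4,0,0.7,0.5,-1,-0.4,0,0.7,0.5,-1,-0.4,0]
}}

```text
t: 2.35
tcp_pos: [0.4435, 0.0096, 0.2238]
tool_rot: [0.115, 0.993, 0.0, -0.001]
force: [-0.4, 0.1, -0.2]
finger_gap: 0.704
gripper_force: 0.0
```

Request:
{"op": "step_arm", "data": {
  "moves": [0.7,0,-0.93,0,0,0.7,0,-0.93,0,0,0.7,0,-0.93,0,0,0.7,0,-0.93,0,0,0.7,0,-0.93,0,0,0.7,0,-0.93,0,0,0.7,0,-0.93,0,0]
}}

```text
t: 3.22
tcp_pos: [0.4441, -0.1761, 0.224]
tool_rot: [0.115, 0.993, 0.0, -0.0]
force: [-0.5, 0.7, -0.3]
finger_gap: 0.695
gripper_force: 0.0
```

Run:
```python
from h import *
d=snap('wrist'); cv2.imwrite('pics/w1.png',d['color']); np.savez('w1.npz',**{k:d[k] for k in['color','z_map','f','cx','cy','Rcw','c']})
s=d['s']; print(s['tcp_pos'],s['tool_rot'],s['q'],s['t'],s['finger_gap']); print(proj(d,[.449,-.18,.034]),d['c'],d['mount'])
```

```text
[ 0.44411201 -0.17608422  0.2240232 ] [ 1.14804789e-01  9.93388030e-01  1.76916737e-04 -2.23665645e-04] [-6.12004546e-01  4.59109679e-01  1.87478086e+00  1.35215057e-04
  8.08264026e-01 -1.95277732e+00] 3.225 0.6949135701346216
[312.01515554 237.59968954] [ 0.37345223 -0.16022743  0.29329818] [[-9.12602429e-04 -9.58331239e-01 -2.85657842e-01  7.24475631e-02]
 [ 9.99999501e-01 -7.58189030e-04 -6.51148727e-04 -6.57311716e-04]
 [ 4.07433524e-04 -2.85658293e-01  9.58331453e-01 -6.92400520e-02]
 [ 0.00000000e+00  0.00000000e+00  0.00000000e+00  1.00000000e+00]]
```

View pics/w1.png

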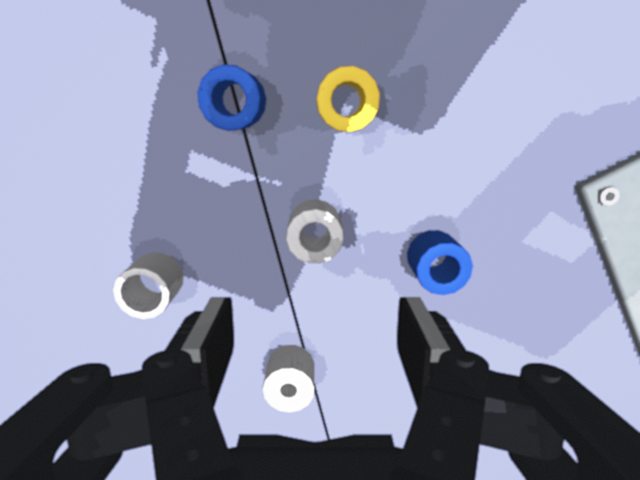

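The wrist view shows sleeve_b (medium bore) at about (316,235), sleeve_a at (289,385) and sleeve_c at (145,290). The way down to b is clear.

Run:
```python
from h import *
d=dict(np.load('w1.npz')); P=cloud(d)[195:275,275:355].reshape(-1,3)
k=(P[:,2]>.029)&(P[:,2]<.039); Q=P[k]; print(k.sum(),Q.mean(0))
(c),r=cv2.minEnclosingCircle(Q[:,:2].astype(np.float32)); print(c,2*r)
rr=np.hypot(*(Q[:,:2]-Q[:,:2].mean(0)).T); print(np.percentile(rr,[1,5,95,99]))
for e,z in ((316,232),.034),((315,236),.034): print(ray(d,*e,z))
```

```text
1877 [ 0.44831769 -0.17850446  0.03293272]
(0.44917917251586914, -0.1789664328098297) 0.03819696977734566
[0.00965355 0.01042869 0.01834661 0.01904567]
[ 0.44592114 -0.17662983  0.034     ]
[ 0.44839116 -0.17787285  0.034     ]
```

Request:
{"op": "step_arm", "data": {
  "moves": [0.7,0.023,-0.013,-0.4,0,0.7,0.023,-0.013,-0.4,0,0.7,0.023,-0.013,-0.6,0,0.7,0.023,-0.013,-0.73,0,0.7,0.023,-0.013,-0.73,0,0.7,0.023,-0.013,-0.73,0,0.2,0.023,-0.013,-0.73,0,0.2,0.023,-0.013,-0.73,0,0.2,0.023,-0.013,-0.73,0,0.2,0.023,-0.013,-0.73,0,0.2,0.023,-0.013,-0.73,0,0.2,0.023,-0.013,-0.73,0],
  "grip_force": 40
}}

```text
t: 4.78
tcp_pos: [0.4493, -0.1807, 0.0794]
tool_rot: [0.116, 0.993, -0.001, 0.001]
force: [-0.7, 1.5, 5.8]
finger_gap: 0.437
gripper_force: 39.8
```

Request:
{"op": "step_arm", "data": {
  "moves": [0.2,0,0,0.05,0,0.2,0,0,0.5,0,0.2,0,0,0.5,0,0.2,0,0,0.5,0,0.2,0,0,0.5,0]
}}

```text
t: 5.4
tcp_pos: [0.4483, -0.1802, 0.1778]
tool_rot: [0.116, 0.993, 0.0, -0.0]
force: [0.0, 0.5, -1.0]
finger_gap: 0.436
gripper_force: 40.5
```

Run:
```python
from h import *
d=snap('wrist'); cv2.imwrite('pics/w2.png',d['color'])
s=d['s']; print(s['tcp_pos'],s['t'],s['finger_gap'],s['gripper_force'],s['force'])
```

```text
[ 0.44829195 -0.18019335  0.1777655 ] 5.4 0.43629338936583945 40.52536262199283 [ 0.0080765   0.5165397  -0.96954747]
```

View pics/w2.png

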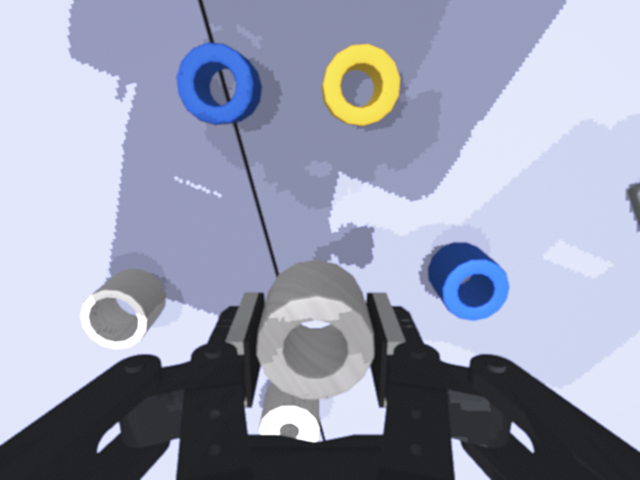

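Run:
```python
from h import *
d=snap('wrist'); P=cloud(d); t=d['s']['tcp_pos']
w=P[285:402,250:380].reshape(-1,3)
m=w[(w[:,2]>t[2]-.055)&(w[:,2]<t[2]-.038)&(np.hypot(w[:,0]-t[0],w[:,1]-t[1])<.024)]
print(len(m),m[:,2].mean()-t[2],np.percentile(m[:,2],[5,50,95])-t[2])
h=d['color'][300:400,255:378]; 
# top-face plane: highest cluster
z=np.median(m[:,2]); q=m[abs(m[:,2]-z)<.004]
c,r=cv2.minEnclosingCircle(q[:,:2].astype(np.float32)); print(np.array(c)-t[:2],2*r,q.mean(0)[:2]-t[:2])
A=np.c_[q[:,:2]-t[:2],np.ones(len(q))]; print('tilt',np.linalg.lstsq(A,q[:,2],rcond=None)[0])
```

```text
9935 -0.047153308017675616 [-0.05314971 -0.04649859 -0.04449251]
[-0.0012564  -0.00052485] 0.045346882194280624 [-0.00243494 -0.00031576]
tilt [ 0.00696357 -0.0015801   0.13068514]
```

Request:
{"op": "step_arm", "data": {
  "moves": [0.2,0.35,0.9,0,0,0.2,0.35,0.9,0,0,0.2,0.35,0.9,0,0,0.2,0.35,0.9,0,0,0.2,0.35,0.9,0,0,0.2,0.35,0.9,0,0]
}}

```text
t: 6.25
tcp_pos: [0.5181, -0.0017, 0.1773]
tool_rot: [0.117, 0.993, -0.0, -0.001]
force: [-0.3, 0.1, 0.2]
finger_gap: 0.435
gripper_force: 40.6
```

Request:
{"op": "step_arm", "data": {
  "moves": [0.2,0.2,0.35,0,0,0.2,0.2,0.35,0,0,0.2,0.2,0.35,0,0,0.2,0.2,0.35,0,0]
}}

```text
t: 6.75
tcp_pos: [0.5577, 0.0682, 0.1776]
tool_rot: [0.117, 0.993, -0.0, -0.001]
force: [0.8, 0.6, -0.4]
finger_gap: 0.436
gripper_force: 40.7
```

Run:
```python
from h import *
d=snap('wrist'); cv2.imwrite('pics/w3.png',d['color']); np.savez('w3.npz',**{k:d[k] for k in['color','z_map','f','cx','cy','Rcw','c']})
s=d['s']; print(s['tcp_pos'],s['t'],s['q'])
for n,p in dict(post=[.5863,.1218,.058],pivot=[.5486,.1807,.05],knob=[.4687,.098,.07],pulley=[.632,.0906,.03]).items(): print(n,proj(d,p))
```

```text
[0.55772004 0.06816101 0.17762467] 6.75 [-7.70423781e-02  6.21619084e-01  1.69917206e+00 -7.03706776e-04
  8.22733086e-01 -1.41328448e+00]
post [436.28940319 297.96030863]
pivot [542.21772276 193.8776096 ]
knob [338.43906644  55.77791393]
pulley [382.68179853 357.9684781 ]
```

View pics/w3.png

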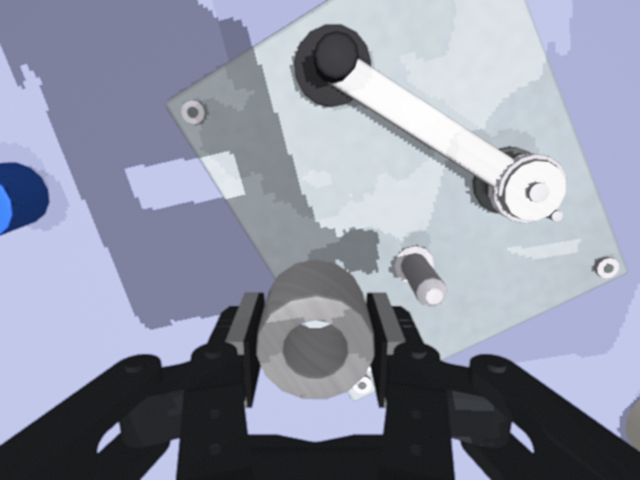

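The wrist view shows the post top at about (431,295), and the held sleeve's top face centred at about (316,348). I'll measure both from this same camera, so the calibration error mostly cancels.

Run:
```python
from h import *
d=dict(np.load('w3.npz')); t=np.array([.5577,.0682,.1776]); P=cloud(d); g=cv2.cvtColor(d['color'],cv2.COLOR_BGR2GRAY)
w=P[275:320,405:455].reshape(-1,3); k=(w[:,2]>.0545)&(w[:,2]<.066); print('post',k.sum(),w[k].mean(0),w[k].max(0))
print('ray',ray(d,431,295,.058))
# bore: pixels of top-face plane, ellipse fits to inner and outer edge
z=P[...,2]-t[2]; m=((z>-.0495)&(z<-.040)).astype(np.uint8); m[:, :262]=0; m[:,371:]=0; m[:285]=0; m[402:]=0
cs,h=cv2.findContours(m,cv2.RETR_CCOMP,2)
for c,hh in zip(cs,h[0]):
    if len(c)>40:
        e=cv2.fitEllipse(c); print('hole' if hh[3]>=0 else 'outer',e,(ray(d,*e[0],t[2]-.0455)-t).round(4))
print((ray(d,316,348,t[2]-.0455)-t).round(4))
# foot flange check: plate-level post
print('top height',np.median(z[m>0]))
```

```text
post 427 [0.5846196  0.12040065 0.05645047] [0.59160665 0.12691754 0.05905648]
ray [0.58412429 0.11951623 0.058     ]
outer ((314.40191650390625, 345.4674377441406), (107.03681945800781, 117.1206283569336), 89.43352508544922) [-0.0031 -0.0003 -0.0455]
hole ((314.458984375, 346.0953674316406), (51.910011291503906, 62.31540298461914), 88.5326156616211) [-0.0029 -0.0003 -0.0455]
[-0.0021 -0.     -0.0455]
top height -0.04635430345820227
```

Request:
{"op": "step_arm", "data": {
  "moves": [0.2,0.145,0.262,0,0,0.2,0.145,0.262,0,0,0.2,0.145,0.262,-0.165,0,0.2,0.145,0.262,-0.165,0,0.2,0.145,0.262,-0.165,0]
}}

```text
t: 7.42
tcp_pos: [0.5876, 0.121, 0.1453]
tool_rot: [0.117, 0.993, -0.0, -0.0]
force: [0.0, 1.3, -0.3]
finger_gap: 0.439
gripper_force: 40.7
```

Run:
```python
from h import *
d=snap('wrist'); np.savez('w4.npz',**{k:d[k] for k in['color','z_map','f','cx','cy','Rcw','c']})
t=d['s']['tcp_pos']; print(t,d['s']['force'])
w=cv2.resize(d['color'][270:410,230:400],None,fx=4,fy=4,interpolation=cv2.INTER_CUBIC)
cv2.imwrite('pics/w4.png',cv2.convertScaleAbs(w,alpha=1.4))
```

```text
[0.58756255 0.1209916  0.14534682] [ 6.23291727e-04  1.32264386e+00 -3.02415564e-01]
```

View pics/w4.png

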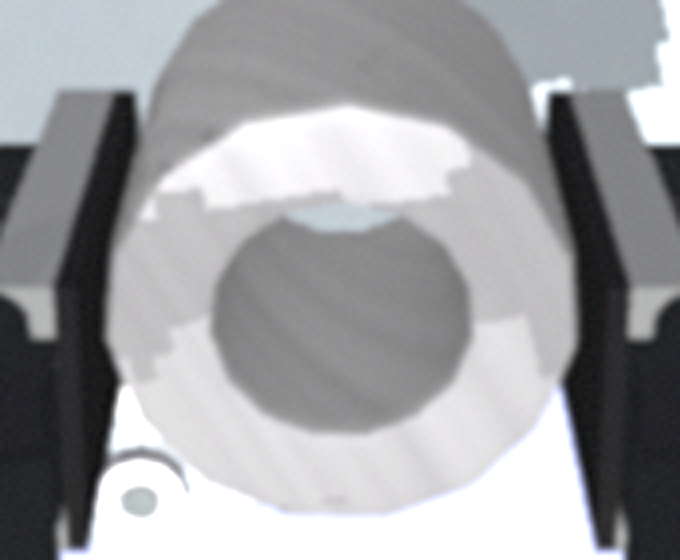

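The sleeve is centred between the pads, with its top face at full-frame (315.5,348). The post is hidden under the wall, so I'll lower gently and watch the force.

Request:
{"op": "step_arm", "data": {
  "moves": [0.2,-0.002,-0.002,-0.03,0,0.2,-0.002,-0.002,-0.045,0,0.2,-0.002,-0.002,-0.06,0,0.2,-0.002,-0.002,-0.07,0,0.2,-0.002,-0.002,-0.08,0,0.2,-0.002,-0.002,-0.08,0]
}}

```text
t: 8.22
tcp_pos: [0.5872, 0.1216, 0.1287]
tool_rot: [0.116, 0.993, -0.0, -0.0]
force: [-0.1, -0.0, -0.3]
finger_gap: 0.437
gripper_force: 40.7
```

Request:
{"op": "step_arm", "data": {
  "moves": [0.2,0,0,-0.04,0,0.2,0,0,-0.08,0,0.2,0,0,-0.12,0,0.2,0,0,-0.15,0,0.2,0,0,-0.17,0,0.2,0,0,-0.17,0]
}}

```text
t: 8.98
tcp_pos: [0.5872, 0.1215, 0.0945]
tool_rot: [0.116, 0.993, -0.0, -0.0]
force: [0.6, 0.5, -1.1]
finger_gap: 0.437
gripper_force: 40.7
```

Going smoothly. Now the last 2 mm, then release it and rise.

Request:
{"op": "step_arm", "data": {
  "moves": [0.2,0,0,-0.005,0,0.2,0,0,-0.008,0,0.2,0,0,-0.008,0]
}}

```text
t: 9.35
tcp_pos: [0.5874, 0.1215, 0.0934]
tool_rot: [0.116, 0.993, 0.0, 0.0]
force: [-0.3, -0.4, 0.3]
finger_gap: 0.439
gripper_force: 40.7
```

Request:
{"op": "step_arm", "data": {
  "moves": [0.65,0,0,0,0,0.65,0,0,0,0,0.65,0,0,0,0,0.65,0,0,0,0,0.65,0,0,0.1,0,0.65,0,0,0.4,0,0.65,0,0,0.4,0,0.65,0,0,0.4,0]
}}

```text
t: 10.35
tcp_pos: [0.5873, 0.1216, 0.1745]
tool_rot: [0.116, 0.993, 0.0, 0.001]
force: [-0.0, -0.1, -0.2]
finger_gap: 0.648
gripper_force: 0.0
```

Request:
{"op": "step_arm", "data": {
  "moves": [0.65,-0.2,0,0,0,0.65,-0.2,0,0,0,0.65,-0.2,0,0,0]
}}

```text
t: 10.72
tcp_pos: [0.5475, 0.1215, 0.1727]
tool_rot: [0.116, 0.993, -0.0, -0.0]
force: [0.3, -0.2, -0.2]
finger_gap: 0.651
gripper_force: 0.0
```

Run:
```python
from h import *
d=snap('wrist'); t=d['s']['tcp_pos']; print(t,d['s']['q'])
P=cloud(d); w=P.reshape(-1,3); r=np.hypot(w[:,0]-.5855,w[:,1]-.121)
k=(r>.010)&(r<.022)&(w[:,2]>.02); print('ring z',np.percentile(w[k,2],[25,50,75,90]))
q=w[(r<.03)&(w[:,2]>.043)&(w[:,2]<.053)]; print(cv2.minEnclosingCircle(q[:,:2].astype(np.float32)),len(q))
k=(np.hypot(w[:,0]-.4687,w[:,1]-.098)<.02)&(w[:,2]>.064)&(w[:,2]<.076); q=w[k]
print('knob',k.sum(),q.mean(0) if len(q) else 0,cv2.minEnclosingCircle(q[:,:2].astype(np.float32)))
cv2.imwrite('pics/w5.png',d['color'])
```

```text
[0.54746997 0.12150664 0.17274659] [ 1.91617214e-02  6.28069638e-01  1.70559337e+00 -3.39131411e-05
  8.08387201e-01 -1.31877912e+00]
ring z [0.03965806 0.04614749 0.0468264  0.04729426]
((0.586344838142395, 0.1206049919128418), 0.019050685688853264) 3003
knob 1627 [0.46802115 0.0977839  0.06899739] ((0.4679889976978302, 0.09732652455568314), 0.009005739353597164)
```

View pics/w5.png

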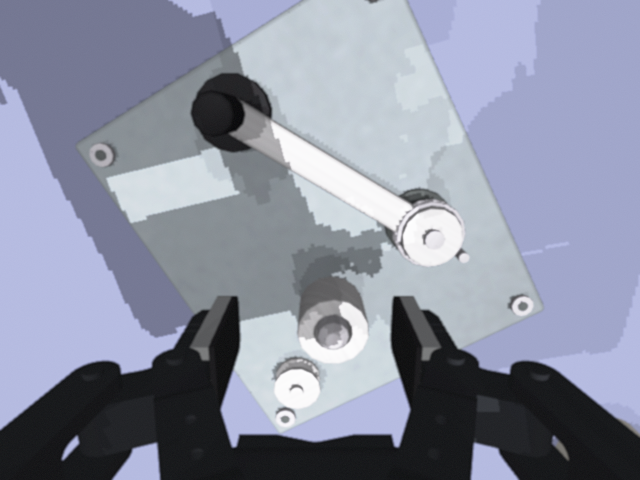

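The sleeve is seated: its top is at about 47 mm against an expected 47.5 mm, and it is centred on the post at (333,333). The knob is at (217,113), which works out to (0.468, 0.0975). Next I go over the knob, turning the fingers to close along its path.

Request:
{"op": "step_arm", "data": {
  "moves": [0.65,-0.4,-0.12,0,-0.06,0.65,-0.4,-0.12,0,-0.11,0.65,-0.4,-0.12,0,-0.17,0.65,-0.4,-0.12,0,-0.23,0.65,-0.4,-0.12,0,-0.29,0.65,-0.4,-0.12,0,-0.35,0.65,-0.4,-0.12,0,-0.41,0.65,-0.4,-0.12,0,-0.47,0.65,-0.4,-0.12,0,-0.53,0.65,-0.4,-0.12,0,-0.59,0.65,-0.4,-0.12,0,-0.65,0.65,-0.4,-0.12,0,-0.67]
}}

```text
t: 12.28
tcp_pos: [0.4687, 0.0974, 0.1731]
tool_rot: [0.921, 0.39, 0.001, 0.0]
force: [0.4, -0.7, 0.1]
finger_gap: 0.646
gripper_force: 0.0
```

Run:
```python
from h import *
d=snap('wrist'); t=d['s']['tcp_pos']; print(t,d['s']['tool_rot'],d['s']['q'])
w=cloud(d).reshape(-1,3)
k=(np.hypot(w[:,0]-.468,w[:,1]-.0975)<.02)&(w[:,2]>.064)&(w[:,2]<.076); q=w[k]
print('knob',k.sum(),q.mean(0) if len(q) else 0,cv2.minEnclosingCircle(q[:,:2].astype(np.float32)) if len(q) else 0)
```

```text
[0.46869753 0.09737478 0.17314031] [9.20932568e-01 3.89721439e-01 5.79879225e-04 2.63328211e-04] [-2.91648498e-02  5.54090045e-01  1.91172858e+00  6.58490457e-06
  6.74500303e-01  7.40967972e-01]
knob 1206 [0.46857034 0.09829333 0.06882928] ((0.46811366081237793, 0.09765589982271194), 0.009090114384889603)
```

Request:
{"op": "step_arm", "data": {
  "moves": [0.65,0,0,-0.15,0,0.65,0,0,-0.28,0,0.65,0,0,-0.28,0,0,0,0,-0.28,0,0,0,0,-0.28,0,0,0,0,-0.28,0,0,0,0,-0.28,0,0,0,0,-0.28,0,0,0,0,-0.28,0],
  "grip_force": 50
}}

```text
t: 13.45
tcp_pos: [0.4677, 0.0978, 0.1183]
tool_rot: [0.92, 0.391, 0.001, 0.0]
force: [0.0, 1.9, 7.0]
finger_gap: 0.189
gripper_force: 49.0
```

Run:
```python
from h import *
s=manip.sense(); print(s['tcp_pos'],s['finger_gap'],s['gripper_force'])
pv=np.array([.5485,.1805]); v=s['tcp_pos'][:2]-pv; r=np.hypot(*v); a0=np.arctan2(v[1],v[0]); print(r,np.degrees(a0))
for a in np.arange(0,1.13,.1).tolist()+[.98]:
    p=pv+.115*np.array([np.cos(a0+a),np.sin(a0+a)]); print(round(a,2),((p-s['tcp_pos'][:2])/.2).round(3),round(a/np.pi,3))
```

```text
[0.46771997 0.09776683 0.11829238] 0.18889342652707172 49.04009462372201
0.11562954132193869 -134.3156419564395
0.0 [0.002 0.002] 0.0
0.1 [ 0.045 -0.036] 0.032
0.2 [ 0.092 -0.069] 0.064
0.3 [ 0.142 -0.098] 0.095
0.4 [ 0.194 -0.122] 0.127
0.5 [ 0.249 -0.14 ] 0.159
0.6 [ 0.305 -0.153] 0.191
0.7 [ 0.362 -0.16 ] 0.223
0.8 [ 0.419 -0.161] 0.255
0.9 [ 0.476 -0.157] 0.286
1.0 [ 0.533 -0.147] 0.318
1.1 [ 0.588 -0.131] 0.35
0.98 [ 0.522 -0.149] 0.312
```

Request:
{"op": "step_arm", "data": {
  "moves": [0,0.045,-0.036,0,0.032,0,0.092,-0.069,0,0.064,0,0.142,-0.098,0,0.095,0,0.194,-0.122,0,0.127,0,0.249,-0.14,0,0.159,0,0.305,-0.153,0,0.191,0,0.362,-0.16,0,0.223,0,0.419,-0.161,0,0.255,0,0.476,-0.157,0,0.286,0,0.476,-0.157,0,0.286]
}}

```text
t: 14.7
tcp_pos: [0.5622, 0.0664, 0.1183]
tool_rot: [0.659, 0.752, -0.0, -0.001]
force: [-3.4, 0.4, 8.4]
finger_gap: 0.191
gripper_force: 49.4
```

Run:
```python
from h import *
s=manip.sense(); print(s['tcp_pos'],s['finger_gap'],s['gripper_force'],s['force'])
v=s['tcp_pos'][:2]-np.array([.5485,.1805]); print(np.hypot(*v),np.arctan2(v[1],v[0])+np.radians(134.0))
```

```text
[0.56216735 0.06638937 0.11827908] 0.19104960092940534 49.42303581512533 [-3.41433828  0.36305668  8.42365938]
0.11492620298743633 0.8871498056857374
```

Request:
{"op": "step_arm", "data": {
  "moves": [0,0.023,0.004,0,0.013,0,0.046,0.008,0,0.026,0,0.06,0.011,0,0.03,0,0.06,0.011,0,0.03,0,0.06,0.011,0,0.03]
}}

```text
t: 15.32
tcp_pos: [0.5727, 0.0682, 0.1183]
tool_rot: [0.623, 0.782, -0.001, -0.002]
force: [-5.5, -0.6, 8.9]
finger_gap: 0.195
gripper_force: 49.5
```

Request:
{"op": "step_arm", "data": {
  "moves": [0,0.01,0.002,0,0,0,0.02,0.004,0,0,0,0.02,0.004,0,0]
}}

```text
t: 15.7
tcp_pos: [0.5737, 0.0685, 0.1182]
tool_rot: [0.622, 0.783, -0.004, -0.004]
force: [-11.8, -3.8, 13.1]
finger_gap: 0.19
gripper_force: 50.6
```

Request:
{"op": "step_arm", "data": {
  "moves": [0,0.01,0.002,0.004,0,0,0.01,0.002,0.004,0,0,0.01,0.002,0.004,0,0,0.01,0.002,0.004,0]
}}

```text
t: 16.2
tcp_pos: [0.5741, 0.0685, 0.1183]
tool_rot: [0.622, 0.783, -0.006, -0.006]
force: [-13.4, -6.6, 11.4]
finger_gap: 0.185
gripper_force: 50.8
```

Run:
```python
from h import *
d=snap('scene'); s=d['s']; print(s['tcp_pos'],s['force'],s['finger_gap'],s['gripper_force'],s['t'])
cv2.imwrite('pics/s6.png',cv2.resize(d['color'][120:420,180:500],None,fx=2,fy=2))
```

```text
[0.57406378 0.06853637 0.11826861] [-13.37794831  -6.59674313  11.39316131] 0.18475863129105682 50.83477410720661 16.2
```

View pics/s6.png

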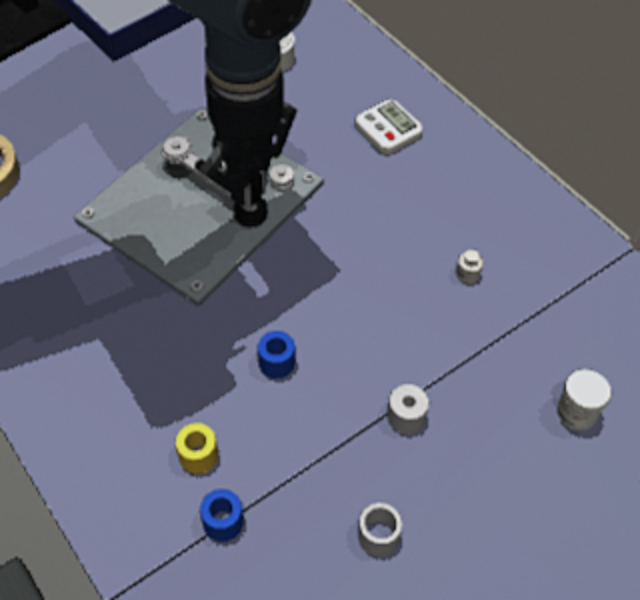

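The arm is wound to about 0.98 rad and stalled against the sleeve, with roughly 14 N of sideways force. The knob is gripped at crop pixel (250,210), and the other sleeves, look-alikes and bystanders haven't moved.

```bash
python3 -c "
from station import manip; print(manip.sign_off())"
```

```text
the job is handed in; nothing more can be done
None
```

Sleeve_b is seated on the stop post, and the job was handed in at about 16 s with the gripper still holding the tensioner arm against it by the knob, at about 0.98 rad and roughly 14 N of sideways force.

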